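# Close and lock the pressure plate of a circuit-board test jig

## Robot

A 7-joint arm with a two-finger parallel gripper is mounted at the origin on the work surface. World frame = base frame: x ahead of the robot, y to its left, z up, the work surface at z = 0. Lengths are in m, angles in rad, forces in N, time in s.
With the tool pointing down it reaches from about 0.4 to 0.85 m from the base axis. Payload 10.4 kg.
Tool frame: the origin (TCP) lies at the very end of the fingers, on their centre line; the grasp point (between the pads) lies 19 mm behind it (manip.grip_point_offset is the distance from the TCP to the grasp point, in m); z points along the fingers, y is the line along which they close (so a half turn about z gives the same grasp; the last joint's range is limited). The gripper opens to 85 mm and grips with 20 to 120 N. Pads are 22 mm wide; open, the fingers measure 114 mm over their backs; the gripper's body (76 mm by 85 mm) begins 54 mm behind the grasp point. The pads swing forward as they close: fully open they stand 13 mm farther back than shut.
Start: joints at [1.078, 0.332, -0.065, 1.46, 0.022, 1.35, -0.088], TCP at [0.283, -0.557, 0.231] pointing down, gripper open.
Joint ranges: [-2.6, 2.6], [-0.5, 2.12], [-1.47, 1.34], [0.16, 2.42], [-1.27, 4.41], [0.06, 2.06], [-2.6, 2.6]. Speed limits (rad/s): [2.22, 2.22, 2.79, 2.79, 3.14, 3.14, 3.14].

## Interface

Orientations are given as a unit quaternion [x, y, z, w].
In Python, from workcell import manip gives the robot as it stands. The module is installed in compiled form; this text tells all that it offers.
- The arm moves only by the tool step_arm, never from a script. Its argument "moves" is a list of rows, each a list of 7 numbers: the closure, from 0 (fully open) to 1 (shut), then the shift along the world's x, y, z in mm, then the turn, a rotation vector about the world's x, y, z in rad. In form: [[grip, tx, ty, tz, ax, ay, az], ...]. A call has 1 to 10 rows; each row is the pose to reach, as a shift and turn from the pose commanded when the call began; what a row does not reach only later rows make up. A row lasts 1/10 s, in which the tool goes at most 50 mm and 8.59 degrees, less where a joint would pass 70% of its speed; a pose out of reach is approached as far as the arm can. A call with a gripper value outside its range is refused whole. The fingers move at their own pace and stop on an object; "grip_force" is the grip in N (left out, the last holds). Time passes only in rows, so rows that repeat a pose let the fingers close. It gives the time, the measured TCP pose, the force, the opening and the grip force at its end, in the units of the state.
- manip.get_obs(): the state, without advancing time (a new reading comes with each control period).
- manip.camera(name): name is "scene" or "side" or "wrist"; returns a dict with "image" (400x640x3 uint8, blue, green, red), "K" (3x3 intrinsics, pixels), "rvec" (rotation vector, rad) and "tvec" (3), from world to camera coordinates, as OpenCV has them; the wrist camera has in their place "mount" (4x4, takes a point from camera to tool coordinates, whose origin is the TCP and whose axes are the flange's). Camera axes: x right, y down, z forward; pixel columns grow to the right and rows downward; lengths in m; the calibration is good to about 2 mm. A picture is of the moment at which its call begins: read the wrist's pose just before it. There is no depth.
- manip.hand_in(): hands the job in; it is judged then, once.
The state is a dict: "clock": time; "joint_pos": joint angles; "joint_velocities": joint speeds; "tau": joint torques, N m; "position": TCP position; "ee_rot": TCP orientation; "ft_force": force on the tool from outside, world axes, zero at the start; "torque": the same for the moment, N m; "grip_width": opening from 0.0 (shut) to 1.0 (fully open); "grasp_force": force on a finger pad.
Only numpy, scipy, OpenCV 4.12 (cv2) and the standard library are available. Lean on these libraries where they do the work, as an engineer would, in place of code of your own. Each camera call takes 0.05 s, during which the arm holds its last target. There are 200 camera calls.

## Task

The tan pressure plate of the board test jig has been laid askew on the tips of its four guide pins. Nudge it until its holes drop over the pins, press it gently down (not over 60 N) until it is fully home with the nest at the bottom of its travel, then slide the jig's flat steel lock bar through the plate's slot as far as it goes. Leave the other things on the bench and on the jig where they are.

Things in the scene. Friction and masses are not known exactly. Their poses are not given: they have to be found in the camera images.
- jig: Fixed aluminium base of the test jig, 240 (x) x 290 (y) x 20 mm high, on the bench, turned up to 0.35 rad. Origin: on the bench, midway between its four pins; z up. The base spans y = -165 to +125 mm. On its -y side are the lock bar and its dark guide block (35 x 18 mm, up to z = 53 mm, centred at x = 0, y = -97 mm). All 'jig' coordinates are in this frame.
- pins (a point): Middle of the square of the four pin tips, at jig x = y = 0, z = 47 mm; axes as the jig's. The upright steel guide pins, 8 mm in diameter, stand at x = +-55, y = +-45 mm; their top 3 mm are a cone narrowing to a 4 mm flat.
- plate: Loose tan plate, 160 (x) x 150 (y) x 8 mm, 0.25 to 0.47 kg; four through holes, 9.5 mm, at x = +-55, y = +-45 mm. Origin: centre of its underside; z up. It starts level on the pin tips (z = 47 mm), 12 to 18 mm too far to the jig's +y, up to 14 mm off in x, turned up to 0.08 rad from the jig. A sideways push of 1 to 4 N slides it.
- plate_top (a point): Centre of the plate's top face, a flat clear place to press; axes as the plate's. With the plate square and within about 2 mm of the pins' middle it drops over the pins onto the raised nest (this point at jig z = 50 mm). Fully home it is at jig x = y = 0, z = 40 mm.
- nest (a joint): The grey nest under the plate slides straight down in the jig: 0 raised (its top at jig z = 42 mm), 0.010 m fully down (top at 32 mm, hard stop). Friction 14 N: it stays where it is left. With the plate's weight on it, another 7 to 11 N of pressing moves it (more if fast); it does not come back up.
- lockbar (a joint): Travel of the lock bar along the jig's +y, towards the plate: 0 to 0.006 m at the start, 0.035 fully in (hard stop). Friction 3 N: it stays where it is left. Its flat steel blade is 16 mm wide, 3 mm thick, 65 mm long, at jig z = 41.5 to 44.5 mm; it passes over the plate and through the keeper's slot only when the plate is fully home.
- tab (a point): Middle of the top edge of the outer (-y) face of the lock bar's upright push tab, at jig x = 0, z = 65.5 mm, y = -153 mm plus the joint's value. The tab is 26 mm wide (x), 6 mm thick (y) and rises 21 mm above the blade. Push this face along the jig's +y.
- keeper (a point): Centre of the slot in the dark steel keeper, a bridge on the plate's top at plate x = 0, y = -63 mm; 40 (x) x 10 (y) mm, standing 12.5 mm above the plate's top. The slot runs along y, 24 mm wide (x), 6.5 mm high from the plate's top up.
- spacer: Bystander: small brass spacer, 12 mm across, 12 mm high, standing on the jig's base near its +x, -y corner. Origin: centre of its underside.
- relay: Bystander: small blue relay, 20 x 15 x 12 mm, on the jig's base near its -x, -y corner. Origin: centre of its underside.
- flux: Bystander: bottle 36 mm across, 75 mm high, left of the jig. Origin: centre of its underside.
- tin: Bystander: small aluminium tin, 56 mm across, 35 mm high, left of the jig. Origin: centre of its underside.
- driver: Bystander: screwdriver, 170 mm long, lying right of the jig.
- reel: Bystander: white reel, 64 mm across, 30 mm high, lying beyond the jig. Origin: centre of its underside.
- heatsink: Bystander: finned heat sink, 50 x 40 x 23 mm, beyond the jig. Origin: centre of its underside.
Things that resemble listed ones, but are neither listed nor needed, are in the scene too. Of the things like the plate, leave any that is turquoise or yellow; of the rest the smaller one is meant.

How it is judged:
On the way, in this order (a step that is already met when the one before it is completed fails the run):
1. the plate is over the pins and pressed fully home, before the lock bar goes in (value of joint nest above 0.0085 m and z of plate in the frame of jig below 0.0335 m and horizontal distance between plate and jig below 0.003 m and angle between the z axis of plate and the z axis of jig, either way round below 0.03 rad), for 0.1 s.
2. the lock bar is fully in (value of joint lockbar above 0.0325 m), for 0.1 s.
At the end, for the whole second after the job is handed in: The plate sits over all four pins, its origin within 3 mm of the jig's axis, its underside within 1.5 mm of its lowest height, level to 0.03 rad and at rest; the nest is within 1.5 mm of the bottom of its travel; the lock bar is through the keeper, within 2.5 mm of its end stop (all of step 1 and angle between the x axis of plate and the x axis of jig, either way round below 0.05 rad and value of joint lockbar above 0.0325 m and linear speed of plate below 0.01 m/s); the robot touches nothing.
It fails at once if the plate is pressed with more than 60 N (contact force between the arm and plate above 60 N).
It fails at once if a bystander is moved more than 20 mm (distance of any of spacer, relay, flux, tin, driver, reel, heatsink from where it was at the start of the episode above 0.02 m).
It also fails if it takes over 72 s, if anything falls off the work surface, if the arm or the gripper's body presses on something with over 40 N, if the wrist force passes 120 N, or if a joint passes its speed limit or range.

## Working session

There is one attempt and no reset: what is moved stays moved. The work goes in short steps, Python scripts to look and compute and a tool call to move; the robot and the scene stay as the last step left them, time stands still between calls to the robot, and variables do not carry over. Pictures are saved under pics/ and viewed, at most 10 in all, crops included, and the job is handed in when it is done.

Besides the shell and the picture viewer there is one more tool, called after ">>>" as a command line: name --pt "numbers of a row" for each row, then --argument value for the rest. step_arm: Moves the arm, as the interface text tells. Its arguments: {"type":"object","properties":{"moves":{"type":"array","items":{"type":"array","items":{"type":"number"}}},"grip_force":{"type":"number"}},"required":["moves"]}

```bash
mkdir -p pics
cat > h.py <<'E'
import numpy as np,cv2
from workcell import manip
from scipy.spatial.transform import Rotation as R
def cam(n):
    o=manip.get_obs(); c=manip.camera(n); K=np.array(c["K"])
    if n=="wrist":
        M=np.array(c["mount"]); T=np.eye(4); T[:3,:3]=R.from_quat(o["ee_rot"]).as_matrix(); T[:3,3]=o["position"]
        W=T@M
    else:
        W=np.eye(4); r=cv2.Rodrigues(np.array(c["rvec"],float))[0]; W[:3,:3]=r.T; W[:3,3]=-r.T@np.array(c["tvec"]).ravel()
    return c["image"],K,W
def ray(K,W,p):
    d=W[:3,:3]@np.linalg.inv(K)@np.array([p[0],p[1],1.]); return W[:3,3],d/np.linalg.norm(d)
def onz(K,W,p,z):
    o,d=ray(K,W,p); return o+d*(z-o[2])/d[2]
def proj(K,W,X):
    q=W[:3,:3].T@(np.array(X)-W[:3,3]); q=K@q; return q[:2]/q[2]
def tri(obs):
    A=np.zeros((3,3));b=np.zeros(3)
    for K,W,p in obs:
        o,d=ray(K,W,p);P=np.eye(3)-np.outer(d,d);A+=P;b+=P@o
    x=np.linalg.solve(A,b); return x,[np.linalg.norm((np.eye(3)-np.outer(d,d))@(x-o)) for o,d in [ray(*q) for q in obs]]
E
python3 - <<'E'
from h import *
np.set_printoptions(precision=4,suppress=True)
for n in("scene","side","wrist"):
    im,K,W=cam(n); cv2.imwrite(f"pics/{n}0.png",im); print(n,K[0],K[1],W)
o=manip.get_obs();print(o["ee_rot"],o["ft_force"],manip.grip_point_offset)
a=[cv2.imread(f"pics/{n}0.png") for n in("scene","side")]
E
```

```text
scene [481.953    0.     322.7028] [  0.     481.953  200.4235] [[-0.5802  0.5952 -0.556   1.2112]
 [ 0.8143  0.4089 -0.412   0.4936]
 [-0.0179 -0.6918 -0.7219  0.9817]
 [ 0.      0.      0.      1.    ]]
side [446.0736   0.     321.9884] [  0.     446.0736 194.3488] [[-0.9963 -0.0639  0.0569  0.461 ]
 [-0.0833  0.5695 -0.8178  0.8447]
 [ 0.0199 -0.8195 -0.5727  0.7049]
 [ 0.      0.      0.      1.    ]]
wrist [330.1208   0.     327.6452] [  0.     330.1208 199.3937] [[ 0.453  -0.8575 -0.2437  0.3443]
 [-0.8915 -0.4358 -0.1239 -0.5253]
 [ 0.      0.2734 -0.9619  0.3732]
 [ 0.      0.      0.      1.    ]]
[ 0.9725  0.2327 -0.0002 -0.0005] [-0.4618 -0.1894 -0.2699] 0.0187
```

View pics/scene0.png

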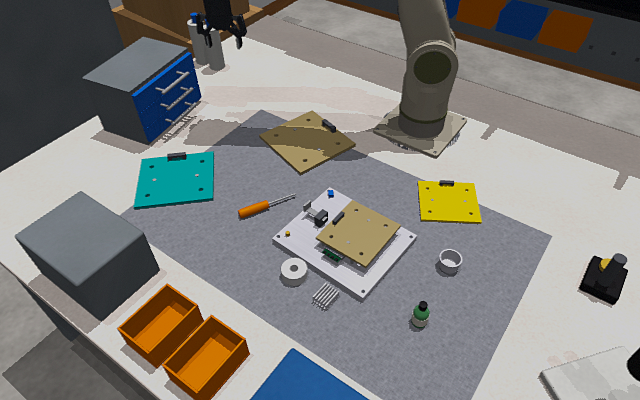

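View pics/side0.png

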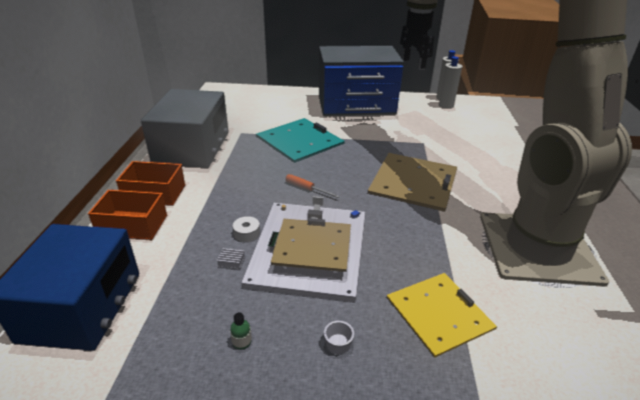

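The two tan candidates are the plate on the bench (scene 307,141; larger) and the one on the jig pins (scene 358,233; smaller). The smaller one on the jig is meant. The turquoise (175,180) and yellow (449,200) plates are to be left. I'll confirm this in a crop and take rough positions.

Run:
```python
from h import *
np.set_printoptions(precision=4,suppress=True)
im,K,W=cam("scene"); im2,K2,W2=cam("side")
for p,z in[((358,233),.055),((345,240),.02),((315,213),.05),((274,240),.02),((333,189),.02),((416,237),.02),((362,296),.02)]: print(p,onz(K,W,p,z))
a=cv2.resize(im[170:310,255:435],None,fx=3,fy=3,interpolation=cv2.INTER_CUBIC)
cv2.imwrite("pics/c0.png",a)
o=manip.get_obs();print(R.from_quat(o["ee_rot"]).as_matrix(),o["joint_pos"],o["position"])
```

```text
(358, 233) [0.5394 0.1027 0.055 ]
(345, 240) [0.5525 0.0732 0.02  ]
(315, 213) [ 0.5422 -0.0284  0.05  ]
(274, 240) [ 0.6561 -0.0768  0.02  ]
(333, 189) [ 0.4177 -0.0573  0.02  ]
(416, 237) [0.4409 0.2174 0.02  ]
(362, 296) [0.669  0.1979 0.02  ]
[[ 0.8917  0.4527 -0.0003]
 [ 0.4527 -0.8917  0.0006]
 [-0.     -0.0007 -1.    ]] [ 1.0784  0.3325 -0.0647  1.4605  0.0216  1.3499 -0.0885] [ 0.2829 -0.5571  0.2309]
```

View pics/c0.png

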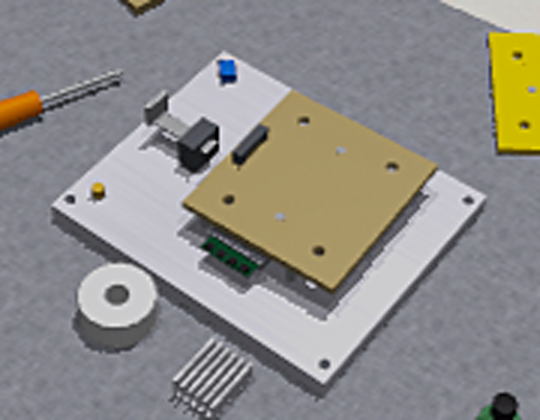

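The crop confirms it: the tan plate is on the jig, with four holes around (265,180), keeper (250,145), guide block (198,142), tab (157,107), spacer (98,190) and relay (227,70). The jig yaw is about -0.085 and its origin about (0.548, 0.090). I'll move the wrist camera above it.

>>> step_arm --pt "0 50 150 70 0 0 0.15" --pt "0 60 200 70 0 0 0.3" --pt "0 75 250 70 0 0 0.4" --pt "0 90 290 70 0 0 0.5" --pt "0 105 330 70 0 0 0.6" --pt "0 125 370 70 0 0 0.7" --pt "0 145 410 70 0 0 0.8" --pt "0 165 450 70 0 0 0.9" --pt "0 185 490 70 0 0 1.0" --pt "0 200 530 70 0 0 1.01"

```text
clock: 1.25
position: [0.4533, -0.0952, 0.3005]
ee_rot: [0.737, 0.675, 0.0, 0.001]
ft_force: [0.4, -0.6, 0.1]
grip_width: 1.0
grasp_force: 0.0
```

>>> step_arm --pt "0 40 40 0 0 0 0" --pt "0 67 80 0 0 0 0" --pt "0 67 120 0 0 0 0" --pt "0 67 147 0 0 0 0" --pt "0 67 147 0 0 0 0" --pt "0 67 147 0 0 0 0"

```text
clock: 1.85
position: [0.5198, 0.0501, 0.3]
ee_rot: [0.738, 0.675, -0.0, 0.0]
ft_force: [0.8, -1.4, 0.5]
grip_width: 0.998
grasp_force: 0.0
```

Run:
```python
from h import *
im,K,W=cam("wrist"); cv2.imwrite("pics/w1.png",im); np.savez("w1.npz",K=K,W=W)
o=manip.get_obs();print(o["position"],o["clock"],R.from_quat(o["ee_rot"]).as_matrix()[:,0],W[:3,3])
```

```text
[0.51987589 0.0490375  0.30000406] 1.9 [ 9.16293799e-02  9.95793037e-01 -5.33736590e-04] [0.52578028 0.1195997  0.44253118]
```

View pics/w1.png

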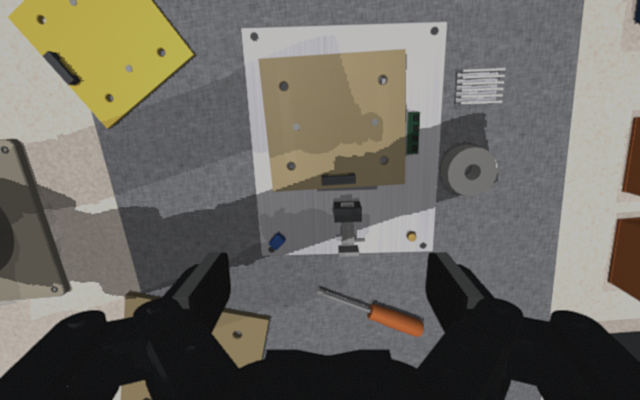

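The wrist view shows the plate with holes near (283,86), (383,80), (292,166), (384,160), base holes at (254,37), (434,31), (423,245), and the tab at (348,249). I'll take a second, lower view for heights and better resolution.

>>> step_arm --pt "0 20 0 -30 0 0 0" --pt "0 25 0 -60 0 0 0" --pt "0 25 0 -60 0 0 0" --pt "0 25 0 -60 0 0 0"

```text
clock: 2.3
position: [0.5447, 0.0489, 0.2406]
ee_rot: [0.739, 0.674, -0.0, -0.0]
ft_force: [-0.4, 0.3, 0.3]
grip_width: 1.005
grasp_force: 0.0
```

```bash
cat > m.py <<'E'
from h import *
np.set_printoptions(precision=4,suppress=True)
def blob(im,K,W,X,r=9):
    """dark blob centroid near the projection of X"""
    u,v=proj(K,W,X); u0,v0=int(u)-r,int(v)-r
    if u0<0 or v0<0 or u0+2*r>639 or v0+2*r>399: return None
    g=cv2.cvtColor(im,cv2.COLOR_BGR2GRAY)[v0:v0+2*r+1,u0:u0+2*r+1]
    g4=cv2.resize(g,None,fx=4,fy=4,interpolation=cv2.INTER_CUBIC)
    t=(np.median(g4)+g4.min())/2
    n,l,s,c=cv2.connectedComponentsWithStats((g4<t).astype(np.uint8))
    if n<2: return None
    i=1+np.argmax(s[1:,4]); p=(c[i]+.5)/4-.5
    return np.array([u0+p[0],v0+p[1]]),s[i,4]/16
E
python3 - <<'E'
from m import *
im,K,W=cam("wrist"); cv2.imwrite("pics/w2.png",im); np.savez("w2.npz",K=K,W=W)
im1=cv2.imread("pics/w1.png");d=np.load("w1.npz");K1,W1=d["K"],d["W"]
for n,p,z in[("h-+",(283,86),.055),("h++",(383,80),.055),("h--",(292,166),.055),("h+-",(384,160),.055),("b-+",(254,37),.02),("b++",(434,31),.02),("b+-",(423,245),.02)]:
    X=onz(K1,W1,p,z)
    a=blob(im1,K1,W1,X); b=blob(im,K,W,X)
    print(n,a,b)
    if a and b: print("   tri",*tri([(K1,W1,a[0]),(K,W,b[0])]),"plane",onz(K1,W1,a[0],z),onz(K,W,b[0],z))
cv2.imwrite("pics/w2c.png",cv2.resize(im[:330,170:520],None,fx=1.8,fy=1.8,interpolation=cv2.INTER_CUBIC))
E
```

```text
h-+ (array([283.2129,  85.6608]), np.float64(68.9375)) (array([248.5072,  82.8519]), np.float64(93.25))
   tri [0.4785 0.1451 0.0545] [np.float64(0.00025426059546034403), np.float64(0.0002542605954603738)] plane [0.4785 0.1448 0.055 ] [0.4786 0.1453 0.055 ]
h++ (array([381.8091,  78.3324]), np.float64(39.625)) (array([365.1964,  74.2631]), np.float64(69.125))
   tri [0.5886 0.143  0.0513] [np.float64(7.45639124898008e-05), np.float64(7.4563912489781e-05)] plane [0.588  0.1427 0.055 ] [0.5882 0.1428 0.055 ]
h-- (array([290.6493, 165.7044]), np.float64(55.875)) (array([259.8141, 176.4923]), np.float64(67.6875))
   tri [0.4757 0.0549 0.0538] [np.float64(0.00034880663726803165), np.float64(0.00034880663726802286)] plane [0.4759 0.0548 0.055 ] [0.4759 0.0555 0.055 ]
h+- (array([384.9479, 160.4513]), np.float64(32.375)) (array([370.5023, 170.7428]), np.float64(37.8125))
   tri [0.5886 0.05   0.0491] [np.float64(7.24138891740487e-05), np.float64(7.241388917402456e-05)] plane [0.5876 0.0511 0.055 ] [0.588  0.0511 0.055 ]
b-+ (array([253.8461,  36.1364]), np.float64(49.1875)) (array([215.7984,  24.9599]), np.float64(73.25))
   tri [0.4473 0.2045 0.0209] [np.float64(0.0002710762455716677), np.float64(0.00027107624557160735)] plane [0.447  0.2045 0.02  ] [0.4471 0.205  0.02  ]
b++ (array([434.108,  30.416]), np.float64(47.6875)) (array([427.5099,  17.3485]), np.float64(68.9375))
   tri [0.6529 0.1898 0.0324] [np.float64(0.00027110162058414705), np.float64(0.00027110162058409414)] plane [0.6564 0.1918 0.02  ] [0.6567 0.1924 0.02  ]
b+- (array([422.6397, 245.1629]), np.float64(22.25)) (array([416.3203, 265.3742]), np.float64(36.875))
   tri [ 0.6423 -0.0813  0.0129] [np.float64(0.00010929439040425786), np.float64(0.00010929439040406596)] plane [ 0.6403 -0.0779  0.02  ] [ 0.6407 -0.0775  0.02  ]
```

View pics/w2c.png

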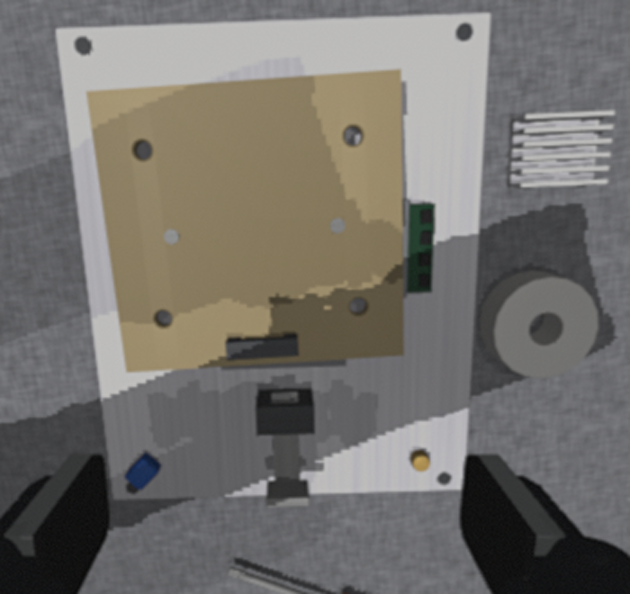

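Measured: jig yaw is -0.060 with origin (0.5449, 0.0835). The base holes come out 210 x 270 mm apart with z about 0.02. The plate centre is (0.5326, 0.0985) with yaw about -0.03, so in the jig frame it's off by (-13, +14) mm and 0.03 rad. All of this fits the text. The plan is to push -y with both open fingertips on the +y edge, which also squares the plate, then push +x. First I'll check the tin and flux clearance.

Run:
```python
from m import *
im,K,W=cam("scene");im2,K2,W2=cam("side")
print("tin",tri([(K,W,(450,255)),(K2,W2,(339,330))]),"flux",tri([(K,W,(422,306)),(K2,W2,(239,319))]))
o=manip.get_obs();print(o["joint_pos"],o["position"])
```

```text
tin (array([0.4601, 0.3178, 0.0384]), [np.float64(0.0010047411000097214), np.float64(0.001004741100009665)]) flux (array([0.64  , 0.3315, 0.0624]), [np.float64(9.464619583395349e-05), np.float64(9.464619583399143e-05)])
[ 0.4368  0.2204 -0.7007  1.6247  0.146   1.3472 -0.3757] [0.5454 0.0497 0.242 ]
```

>>> step_arm --pt "0 0 40 0 0 0 0.032" --pt "0 -3 85 0 0 0 0.032" --pt "0 -6 130 0 0 0 0.032" --pt "0 -6 155 0 0 0 0.032" --pt "0 -6 156 -40 0 0 0.032" --pt "0 -6 156 -80 0 0 0.032" --pt "0 -6 156 -120 0 0 0.032" --pt "0 -6 156 -150 0 0 0.032" --pt "0 -6 156 -150 0 0 0.032"

```text
clock: 3.35
position: [0.5372, 0.2047, 0.0875]
ee_rot: [0.728, 0.686, -0.002, -0.001]
ft_force: [0.8, 0.8, -0.1]
grip_width: 1.001
grasp_force: 0.0
```

Run:
```python
from m import *
o=manip.get_obs();print(o["position"],o["ft_force"])
im,K,W=cam("scene");im2,K2,W2=cam("side");im3,_,_=cam("wrist")
a=cv2.resize(im[150:310,270:450],(400,356),interpolation=cv2.INTER_CUBIC);b=cv2.resize(im2[170:330,220:400],(400,356),interpolation=cv2.INTER_CUBIC)
c=cv2.resize(im3,(384,240))
out=np.zeros((600,800,3),np.uint8);out[:356,:400]=a;out[:356,400:]=b;out[358:598,:384]=c
cv2.imwrite("pics/v3.png",out)
```

```text
[0.5372 0.2047 0.0875] [ 0.8227  0.7775 -0.0632]
```

View pics/v3.png

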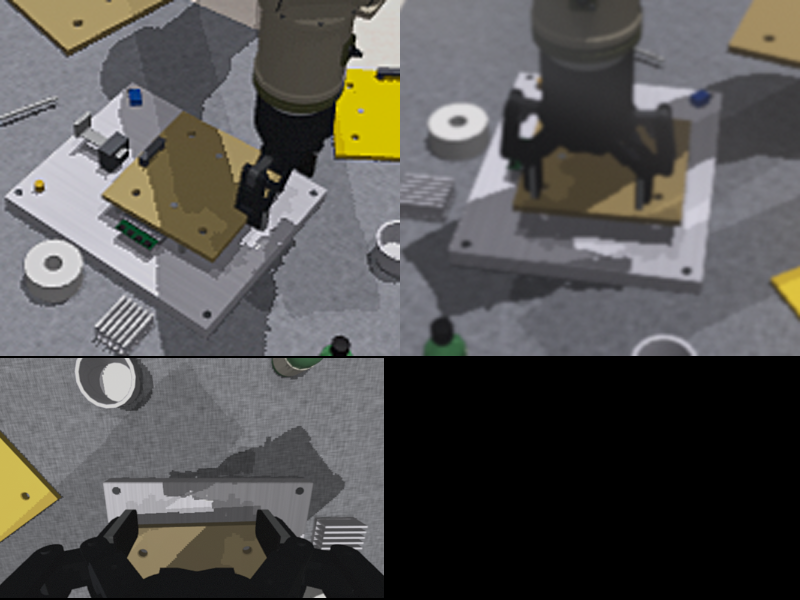

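The tips hover at z 0.0875, beyond the plate's +y edge, with the tin and flux well away. Now I'll go down and then push along jig -y.

>>> step_arm --pt "0 1 0 -25 0 0 0" --pt "0 1 0 -50 0 0 0" --pt "0 1 0 -50 0 0 0" --pt "0 1 0 -50 0 0 0"

```text
clock: 3.9
position: [0.5408, 0.2064, 0.0422]
ee_rot: [0.728, 0.686, 0.001, 0.0]
ft_force: [1.1, 0.2, 0.1]
grip_width: 1.003
grasp_force: 0.0
```

>>> step_arm --pt "0 -0.4 -6 0 0 0 0" --pt "0 -0.7 -12 0 0 0 0" --pt "0 -0.9 -15 0 0 0 0" --pt "0 -1.1 -18 0 0 0 0" --pt "0 -1.1 -18 0 0 0 0" --pt "0 -1.1 -18 0 0 0 0"

```text
clock: 4.5
position: [0.5387, 0.1879, 0.0402]
ee_rot: [0.728, 0.686, 0.0, -0.0]
ft_force: [0.2, 0.9, -0.1]
grip_width: 1.007
grasp_force: 0.0
```

>>> step_arm --pt "0 0 0 -4 0 0 0" --pt "0 0 0 -4 0 0 0" --pt "0 -0.2 -3 -4 0 0 0" --pt "0 -0.3 -5 -4 0 0 0" --pt "0 -0.4 -7 -4 0 0 0" --pt "0 -0.5 -9 -4 0 0 0" --pt "0 -0.6 -11 -4 0 0 0" --pt "0 -0.7 -12 -4 0 0 0" --pt "0 -0.7 -12 -4 0 0 0"

```text
clock: 5.4
position: [0.5381, 0.1757, 0.0361]
ee_rot: [0.728, 0.686, -0.0, 0.0]
ft_force: [-0.2, 0.2, 1.3]
grip_width: 0.998
grasp_force: 0.2
```

Run:
```python
from m import *
o=manip.get_obs();print(o["position"],o["ft_force"])
im,K,W=cam("scene");im2,K2,W2=cam("side");np.savez("v4.npz",im=im,K=K,W=W,im2=im2,K2=K2,W2=W2)
a=cv2.resize(im[170:310,265:425],None,fx=4,fy=4,interpolation=cv2.INTER_CUBIC)
cv2.imwrite("pics/v4.png",a)
```

```text
[0.5381 0.1757 0.0361] [-0.1798  0.1545  1.3164]
```

View pics/v4.png

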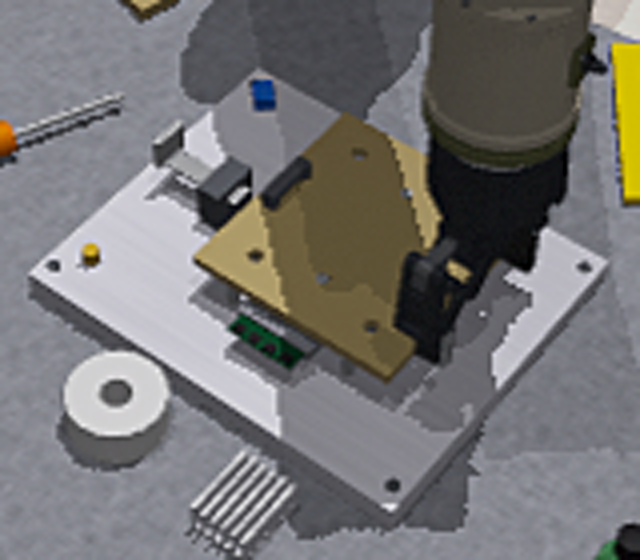

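The fingers are at the plate's +y edge (crop ~430,330). I can see plate holes at crop (372,327), (255,256), (359,153) and base holes at (53,265), (392,485), (585,267). I'll compute the pose from these.

```bash
cat > pose.py <<'E'
from m import *
HB=np.array([[105,-155],[105,115],[-105,115]])/1000.
HP={'++':(55,45),'+-':(55,-45),'--':(-55,-45),'-+':(-55,45)}
def fit(A,B):  # B = R A + t
    a,b=A.mean(0),B.mean(0);H=(A-a).T@(B-b);th=np.arctan2(H[0,1]-H[1,0],H[0,0]+H[1,1])
    r=np.array([[np.cos(th),-np.sin(th)],[np.sin(th),np.cos(th)]]);t=b-r@a
    return th,t,r,np.linalg.norm(A@r.T+t-B,axis=1)*1000
def measure(im,K,W,J,P,r=5):
    """J=(x,y,yaw) rough jig, P rough plate (x,y,yaw,ztop)"""
    def world(Q,h,z):
        c,s=np.cos(Q[2]),np.sin(Q[2]);return [Q[0]+c*h[0]-s*h[1],Q[1]+s*h[0]+c*h[1],z]
    A=[];B=[]
    for h in HB:
        b=blob(im,K,W,world(J,h,.02),r)
        if b and b[1]<4*r*r*.6: A.append(h);B.append(onz(K,W,b[0],.02)[:2])
    return A,B
def pix(K,W,crop,ox,oy,f,z): return [onz(K,W,(ox+(u+.5)/f-.5,oy+(v+.5)/f-.5),z)[:2] for u,v in crop]
E
python3 - <<'E'
from pose import *
d=np.load("v4.npz");K,W=d["K"],d["W"]
B=np.array(pix(K,W,[(53,265),(392,485),(585,267)],265,170,4,.02))
P=np.array(pix(K,W,[(372,327),(255,256),(359,153)],265,170,4,.055))
th,t,r,e=fit(HB,B);print("jig",th,t,e)
tp,p,_,e=fit(np.array([(55,45),(55,-45),(-55,-45)])/1000,P);print("plate",tp,p,e)
print("rel",(p-t)@r*1000,tp-th)
E
```

```text
jig -0.06253007043484164 [0.5444 0.0839] [0.3064 0.4746 0.4752]
plate -0.05659418442576806 [0.5306 0.091 ] [0.569  0.1192 0.6872]
rel [-14.1677   6.1482] 0.0059358860090735835
```

The scene-camera fit of the jig agrees with the wrist view. The plate is now square (0.006 rad) with y error +6.1 mm. I'll push 6 mm more, then back off and rise.

>>> step_arm --pt "0 -0.1 -2 0 0 0 0" --pt "0 -0.2 -4 0 0 0 0" --pt "0 -0.3 -6 0 0 0 0" --pt "0 -0.3 -6 0 0 0 0" --pt "0 -0.3 -6 0 0 0 0" --pt "0 -0.3 -6 0 0 0 0" --pt "0 0 6 0 0 0 0" --pt "0 0 16 0 0 0 0" --pt "0 0 16 30 0 0 0" --pt "0 0 16 60 0 0 0"

```text
clock: 6.5
position: [0.5371, 0.1935, 0.0963]
ee_rot: [0.727, 0.687, -0.001, -0.001]
ft_force: [2.0, -0.2, -0.2]
grip_width: 0.997
grasp_force: 0.0
```

>>> step_arm --pt "0 -5 0 30 0 0 -0.15" --pt "0 -20 -10 45 0 0 -0.3" --pt "0 -40 -25 45 0 0 -0.45" --pt "0 -60 -45 45 0 0 -0.6" --pt "0 -80 -65 45 0 0 -0.75" --pt "0 -95 -80 45 0 0 -0.9" --pt "0 -105 -95 45 0 0 -1.05" --pt "0 -112 -102 45 0 0 -1.2" --pt "0 -114 -102 45 0 0 -1.35" --pt "0 -114 -102 45 0 0 -1.5"

```text
clock: 7.5
position: [0.4238, 0.0907, 0.1413]
ee_rot: [1.0, 0.003, 0.0, 0.0]
ft_force: [-0.4, 0.4, -0.0]
grip_width: 1.005
grasp_force: 0.0
```

Run:
```python
from pose import *
o=manip.get_obs();x=R.from_quat(o["ee_rot"]).as_matrix()[:,0];print(o["position"],np.arctan2(x[1],x[0]),o["joint_pos"])
im,K,W=cam("wrist");np.savez("v5.npz",im=im,K=K,W=W)
cv2.imwrite("pics/v5.png",im)
im,K,W=cam("side");np.savez("v5s.npz",im=im,K=K,W=W)
```

```text
[0.4238 0.0907 0.1413] 0.006622314954910013 [ 0.3072  0.0188 -0.6204  2.0257  0.0129  1.1003 -1.8831]
```

View pics/v5.png

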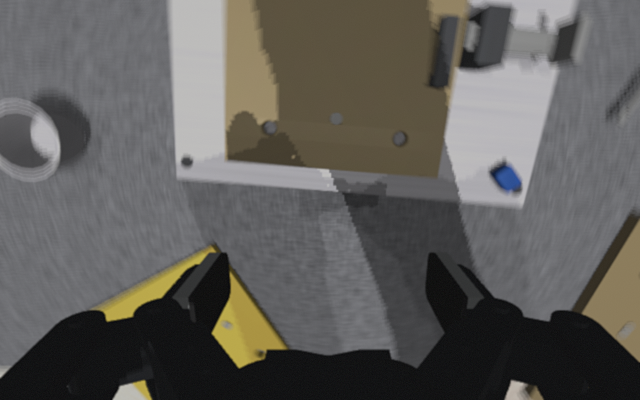

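The view shows the plate's -x holes at (270,128) and (400,138), and a clear approach lane on the -x side. I'll check the plate y from these pixels while turning square and descending.

Run:
```python
from pose import *
d=np.load("v5.npz");K,W=d["K"],d["W"]
a=onz(K,W,(270,128),.055)[:2];b=onz(K,W,(400,138),.055)[:2]
t=np.array([.5447,.0837]);th=-.061;r=np.array([[np.cos(th),-np.sin(th)],[np.sin(th),np.cos(th)]])
print((a-t)@r*1000,(b-t)@r*1000, (onz(K,W,(187,161),.02)[:2]-t)@r*1000)
```

```text
[-69.4355  42.5287] [-70.112  -46.4045] [-102.5535  114.2829]
```

>>> step_arm --pt "0 0 0 -20 0 0 -0.067" --pt "0 0 0 -45 0 0 -0.067" --pt "0 0 0 -75 0 0 -0.067" --pt "0 0 0 -103 0 0 -0.067" --pt "0 0 0 -105 0 0 -0.067" --pt "0 0 0 -105 0 0 -0.067"

```text
clock: 8.2
position: [0.4239, 0.0906, 0.0363]
ee_rot: [1.0, -0.026, -0.001, -0.0]
ft_force: [0.3, 0.4, -0.3]
grip_width: 1.002
grasp_force: 0.0
```

>>> step_arm --pt "0 5 -0.3 0 0 0 0" --pt "0 10 -0.6 0 0 0 0" --pt "0 13 -0.8 0 0 0 0" --pt "0 16 -1 0 0 0 0" --pt "0 19 -1.2 0 0 0 0" --pt "0 22 -1.3 0 0 0 0" --pt "0 25 -1.5 0 0 0 0" --pt "0 27 -1.6 0 0 0 0" --pt "0 27 -1.6 0 0 0 0"

```text
clock: 9.1
position: [0.4518, 0.0883, 0.0362]
ee_rot: [1.0, -0.028, 0.001, -0.0]
ft_force: [0.3, -0.1, 1.1]
grip_width: 1.001
grasp_force: 0.0
```

Run:
```python
from pose import *
o=manip.get_obs();print(o["position"],o["ft_force"])
im,K,W=cam("scene");np.savez("v6.npz",im=im,K=K,W=W)
cv2.imwrite("pics/v6.png",cv2.resize(im[170:310,265:425],None,fx=4,fy=4,interpolation=cv2.INTER_CUBIC))
```

```text
[0.4518 0.0883 0.0362] [ 0.3054 -0.0916  1.1054]
```

View pics/v6.png

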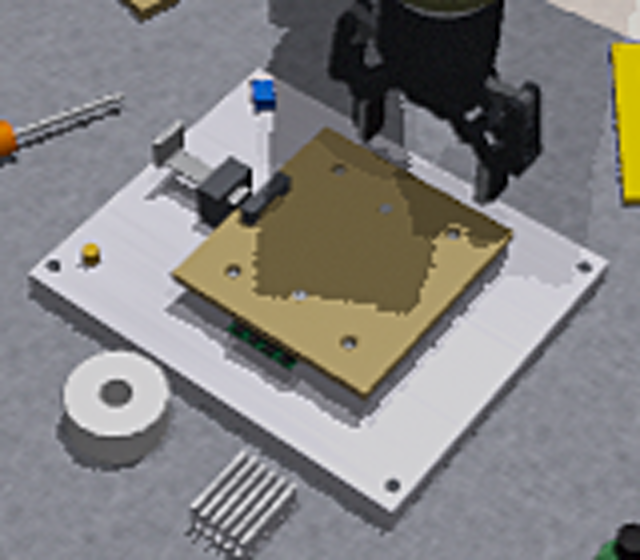

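All four plate holes show at crop (232,271), (349,343), (338,170), (453,234), and the fingers are at the -x edge. I'll compute the pose.

```bash
cat >> pose.py <<'E'
A4=np.array([(55,-45),(55,45),(-55,-45),(-55,45)])/1000
def rel(crop,K,W,z):
    t=np.array([.5447,.0838]);th=-.0615;r=np.array([[np.cos(th),-np.sin(th)],[np.sin(th),np.cos(th)]])
    P=np.array(pix(K,W,crop,265,170,4,z));tp,p,_,e=fit(A4,P);return (p-t)@r*1000,tp-th,e
def auto(im,K,W,x,y,yaw,z,r=4):
    """dark-hole centroids near predicted hole pixels, plate pose relative to jig (mm)"""
    t=np.array([.5447,.0838]);th=-.0615;rm=lambda a:np.array([[np.cos(a),-np.sin(a)],[np.sin(a),np.cos(a)]])
    c=t+rm(th)@np.array([x,y])/1000
    B=[];A=[]
    for a in A4:
        b=blob(im,K,W,[*(c+rm(th+yaw)@a),z],r)
        if b: B.append(onz(K,W,b[0],z)[:2]);A.append(a)
    tp,p,_,e=fit(np.array(A),np.array(B));return (p-t)@rm(th)*1,(tp-th),e
E
python3 - <<'E'
from pose import *
d=np.load("v6.npz");K,W=d["K"],d["W"]
for z in(.055,.050): print(z,rel([(232,271),(349,343),(338,170),(453,234)],K,W,z),auto(d["im"],K,W,-4,-2,0,z))
E
```

```text
0.055 (array([4.6322, 3.3456]), np.float64(-0.001054901969582342), array([0.6243, 0.6838, 1.1838, 0.0988])) (array([0.0025, 0.0026]), np.float64(0.0025078980583808225), array([0.6766, 0.7359, 1.8873, 1.8163]))
0.05 (array([1.2037, 0.9359]), np.float64(-0.0010549019695818423), array([0.6343, 0.3946, 0.8339, 0.359 ])) (array([-0.001 ,  0.0002]), np.float64(0.0012901648840197982), array([0.4631, 0.3769, 1.4109, 2.0524]))
```

At z = 0.050 the fit gives (1.2, 0.9) mm, while 0.055 gives an offset beyond what I pushed, so the plate has most likely dropped. I'll back off, rise with the fingers shut, go over the plate centre, and check the height by two views.

>>> step_arm --pt "0 -8 0.5 0 0 0 0" --pt "0 -16 1 5 0 0 0" --pt "0 -16 1 45 0 0 0" --pt "1 -16 1 85 0 0 0" --pt "1 -16 1 105 0 0 0" --pt "1 -16 1 105 0 0 0"

```text
clock: 9.75
position: [0.4362, 0.0898, 0.1443]
ee_rot: [1.0, -0.027, 0.003, 0.0]
ft_force: [-0.2, -0.2, -0.1]
grip_width: 0.513
grasp_force: 0.0
```

Run:
```python
from pose import *
o=manip.get_obs();print(o["position"],o["grip_width"])
im,K,W=cam("scene");i2,K2,W2=cam("side");i3,K3,W3=cam("wrist")
np.savez("v7.npz",im=im,K=K,W=W)
t=np.array([.5447,.0838]);th=-.0615;rm=np.array([[np.cos(th),-np.sin(th)],[np.sin(th),np.cos(th)]])
for a in A4:
    X=[*(t+rm@a),.05]
    v=[(k,w,b[0]) for (i,k,w) in((im,K,W),(i2,K2,W2),(i3,K3,W3)) if (b:=blob(i,k,w,X,5))]
    print(a*1000,[np.round(q[2]-proj(q[0],q[1],X),1) for q in v],tri(v)[0] if len(v)>1 else 0)
# tan corners in scene and side
for i,k,w in((im,K,W),(i2,K2,W2)):
    h=cv2.cvtColor(i,cv2.COLOR_BGR2HSV);m=cv2.inRange(h,(12,60,40),(28,190,255))
    n,l,s,c=cv2.connectedComponentsWithStats(m);q=proj(k,w,[*t,.05]);j=l[int(q[1]),int(q[0])]
    cs,_=cv2.findContours((l==j).astype(np.uint8),0,2);hull=cv2.convexHull(cs[0])[:,0].astype(float)
    for a in np.array([(80,75),(80,-75),(-80,-75),(-80,75)])/1000:
        for z in(.05,.055):
            p=proj(k,w,[*(t+rm@a),z]);near=hull[np.argmin(np.linalg.norm(hull-p,axis=1))];print(a*1000,z,near-p,end=" ")
        print()
```

```text
[0.4362 0.0898 0.1443] 0.5133491380280449
[ 55. -45.] [array([2.8, 0.9]), array([0.3, 3.3])] [0.5944 0.0427 0.0473]
[55. 45.] [array([ 0.2, -0.3]), array([0.7, 0.6])] [0.6008 0.1251 0.0485]
[-55. -45.] [array([-0.3, -0.1]), array([0.3, 0.5]), array([4.3, 1.2])] [0.4858 0.0397 0.0472]
[-55.  45.] [array([ 1.9, -4.6]), array([1.1, 0.5]), array([-4.4,  0.6])] [0.4894 0.1347 0.0575]
[80. 75.] 0.05 [0.3415 1.0876] [80. 75.] 0.055 [2.2746 0.3444] 
[ 80. -75.] 0.05 [0.869  0.5566] [ 80. -75.] 0.055 [0.9519 1.835 ] 
[-80. -75.] 0.05 [-0.8276  1.0631] [-80. -75.] 0.055 [-0.859   2.3598] 
[-80.  75.] 0.05 [-1.1048 -0.2937] [-80.  75.] 0.055 [-1.2781  0.996 ] 
[80. 75.] 0.05 [ 1.7978 -0.5632] [80. 75.] 0.055 [1.9258 1.1792] 
[ 80. -75.] 0.05 [1.2089 1.7623] [ 80. -75.] 0.055 [1.2805 3.4193] 
[-80. -75.] 0.05 [-2.0711  1.7497] [-80. -75.] 0.055 [-2.1789  3.4146] 
[-80.  75.] 0.05 [ 0.1392 -0.2703] [-80.  75.] 0.055 [0.0396 1.4774]
```

The corners and holes fit the plate dropped at z about 0.05 and centred. Now over the centre, then down slowly with the fingers shut.

>>> step_arm --pt "1 40 -3 0 0 0 0" --pt "1 80 -5 0 0 0 0" --pt "1 109 -6 0 0 0 0" --pt "1 109 -6 -30 0 0 0" --pt "1 109 -6 -60 0 0 0" --pt "1 109 -6 -80 0 0 0" --pt "1 109 -6 -85 0 0 0" --pt "1 109 -6 -85 0 0 0"

```text
clock: 10.7
position: [0.5429, 0.0835, 0.0549]
ee_rot: [1.0, -0.027, -0.001, 0.0]
ft_force: [0.1, 0.0, 0.4]
grip_width: -0.001
grasp_force: 0.0
```

>>> step_arm --pt "1 0 0 -2 0 0 0" --pt "1 0 0 -4 0 0 0" --pt "1 0 0 -6 0 0 0" --pt "1 0 0 -7 0 0 0" --pt "1 0 0 -8 0 0 0" --pt "1 0 0 -8 0 0 0"

```text
clock: 11.3
position: [0.5444, 0.0833, 0.0489]
ee_rot: [1.0, -0.028, 0.0, 0.0]
ft_force: [-2.2, -0.8, 6.7]
grip_width: -0.001
grasp_force: 3.2
```

First contact is at z 0.049, so the plate has dropped onto the nest. I'll continue gently.

>>> step_arm --pt "1 0 0 -0.6 0 0 0" --pt "1 0 0 -1.2 0 0 0" --pt "1 0 0 -1.8 0 0 0" --pt "1 0 0 -2.4 0 0 0" --pt "1 0 0 -3 0 0 0" --pt "1 0 0 -3 0 0 0"

```text
clock: 11.9
position: [0.5444, 0.0833, 0.046]
ee_rot: [1.0, -0.028, 0.0, 0.0]
ft_force: [-2.9, -1.0, 7.8]
grip_width: 0.0
grasp_force: 3.9
```

>>> step_arm --pt "1 0 0 -0.6 0 0 0" --pt "1 0 0 -1.2 0 0 0" --pt "1 0 0 -1.8 0 0 0" --pt "1 0 0 -2.4 0 0 0" --pt "1 0 0 -3 0 0 0" --pt "1 0 0 -3 0 0 0"

```text
clock: 12.5
position: [0.5444, 0.0833, 0.0431]
ee_rot: [1.0, -0.028, 0.0, 0.0]
ft_force: [-2.1, -1.1, 8.7]
grip_width: 0.002
grasp_force: 3.9
```

>>> step_arm --pt "1 0 0 -0.6 0 0 0" --pt "1 0 0 -1.2 0 0 0" --pt "1 0 0 -1.8 0 0 0" --pt "1 0 0 -2.4 0 0 0" --pt "1 0 0 -2.4 0 0 0"

```text
clock: 13.0
position: [0.5444, 0.0833, 0.0407]
ee_rot: [1.0, -0.028, 0.0, 0.0]
ft_force: [-2.5, -0.6, 7.7]
grip_width: -0.001
grasp_force: 3.9
```

>>> step_arm --pt "1 0 0 -0.4 0 0 0" --pt "1 0 0 -0.8 0 0 0" --pt "1 0 0 -0.8 0 0 0" --pt "1 0 0 -0.8 0 0 0"

```text
clock: 13.4
position: [0.5444, 0.0833, 0.0401]
ee_rot: [1.0, -0.028, 0.0, 0.0]
ft_force: [-4.4, -1.2, 10.6]
grip_width: 0.002
grasp_force: 5.6
```

>>> step_arm --pt "1 0 0 -0.4 0 0 0" --pt "1 0 0 -0.4 0 0 0" --pt "1 0 0 -0.4 0 0 0"

```text
clock: 13.7
position: [0.5444, 0.0833, 0.0401]
ee_rot: [1.0, -0.028, 0.0, 0.0]
ft_force: [-6.4, -1.5, 16.5]
grip_width: 0.005
grasp_force: 7.8
```

>>> step_arm --pt "1 0 0 -0.3 0 0 0" --pt "1 0 0 -0.3 0 0 0" --pt "1 0 0 -0.3 0 0 0"

```text
clock: 14.0
position: [0.5445, 0.0833, 0.04]
ee_rot: [1.0, -0.028, 0.001, 0.0]
ft_force: [-7.9, -1.8, 19.6]
grip_width: 0.003
grasp_force: 9.4
```

The force rises against the hard stop at z = 0.040, so the plate is home. I'll rise and go behind the tab.

>>> step_arm --pt "1 0 0 5 0 0 0" --pt "1 0 0 40 0 0 0" --pt "1 0 0 75 0 0 0" --pt "1 -2 -40 75 0 0 0" --pt "1 -5 -85 75 0 0 0" --pt "1 -8 -130 75 0 0 0" --pt "1 -11 -175 75 0 0 0" --pt "1 -11 -187 75 0 0 0" --pt "1 -11 -187 75 0 0 0"

```text
clock: 14.9
position: [0.5328, -0.1062, 0.1133]
ee_rot: [1.0, -0.03, 0.0, 0.0]
ft_force: [0.3, 0.7, -0.8]
grip_width: 0.004
grasp_force: 0.0
```

Run:
```python
from pose import *
o=manip.get_obs();print(o["position"],o["ft_force"])
im,K,W=cam("scene");i2,K2,W2=cam("side")
a=cv2.resize(im[165:305,265:405],(400,400),interpolation=cv2.INTER_CUBIC);b=cv2.resize(i2[165:305,240:380],(400,400),interpolation=cv2.INTER_CUBIC)
cv2.imwrite("pics/v8.png",np.hstack([a,b]))
for z in(.04,.05): print(z,auto(im,K,W,0,0,0,z))
```

```text
[ 0.5328 -0.1062  0.1133] [ 0.2937  0.658  -0.8235]
0.04 (array([0.0004, 0.0006]), np.float64(0.0018405287484937471), array([0.2309, 0.2318, 0.1337, 0.2014]))
0.05 (array([0.0072, 0.0053]), np.float64(0.002897282466205027), array([0.9439, 1.1244, 0.815 , 0.8767]))
```

View pics/v8.png

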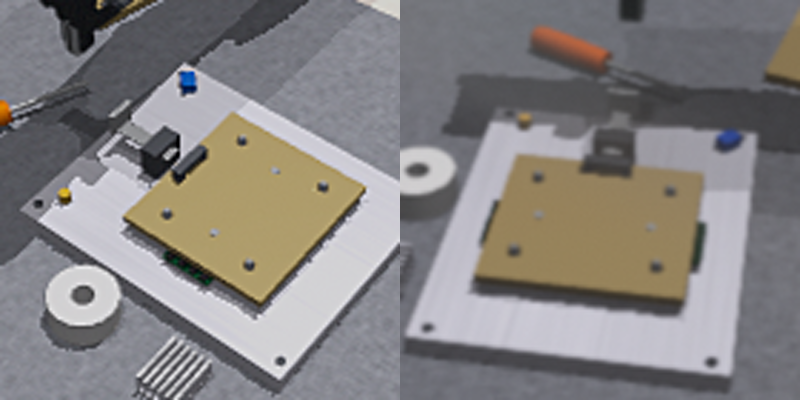

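The plate is fully home: the fit at z = 0.040 gives an offset of (0.4, 0.6) mm with 0.2 mm residuals, and the pins fill all four holes. The tab is at (118,110) in the left crop, and the driver shaft lies low near (80,95). Now I'll descend behind the tab.

>>> step_arm --pt "1 0 0 -25 0 0 0" --pt "1 0 0 -50 0 0 0" --pt "1 0 0 -59 0 0 0" --pt "1 0 0 -59 0 0 0" --pt "1 0 0 -59 0 0 0"

```text
clock: 15.5
position: [0.5337, -0.1027, 0.0551]
ee_rot: [1.0, -0.027, 0.0, -0.0]
ft_force: [0.3, 0.9, -0.4]
grip_width: -0.004
grasp_force: 0.0
```

>>> step_arm --pt "1 0.3 5 0 0 0 0" --pt "1 0.6 10 0 0 0 0" --pt "1 0.9 15 0 0 0 0" --pt "1 1.2 20 0 0 0 0" --pt "1 1.5 25 0 0 0 0" --pt "1 1.8 30 0 0 0 0" --pt "1 1.8 30 0 0 0 0"

```text
clock: 16.2
position: [0.5349, -0.0732, 0.0543]
ee_rot: [1.0, -0.027, 0.0, 0.0]
ft_force: [0.1, -0.2, -1.0]
grip_width: -0.001
grasp_force: 0.1
```

>>> step_arm --pt "1 0.2 3 0 0 0 0" --pt "1 0.4 6 0 0 0 0" --pt "1 0.5 9 0 0 0 0" --pt "1 0.7 12 0 0 0 0" --pt "1 0.9 15 0 0 0 0" --pt "1 0.9 15 0 0 0 0"

```text
clock: 16.8
position: [0.5358, -0.058, 0.0542]
ee_rot: [1.0, -0.027, 0.0, -0.0]
ft_force: [-0.3, -1.4, 0.6]
grip_width: -0.002
grasp_force: 0.7
```

>>> step_arm --pt "1 0.1 2 0 0 0 0" --pt "1 0.3 4 0 0 0 0" --pt "1 0.4 6 0 0 0 0" --pt "1 0.5 8 0 0 0 0" --pt "1 0.5 8 0 0 0 0"

```text
clock: 17.3
position: [0.5363, -0.0502, 0.0542]
ee_rot: [1.0, -0.027, 0.0, -0.0]
ft_force: [-0.8, -3.0, 1.0]
grip_width: -0.002
grasp_force: 0.9
```

>>> step_arm --pt "1 0 1 0 0 0 0" --pt "1 0.1 2 0 0 0 0" --pt "1 0.1 2 0 0 0 0"

```text
clock: 17.6
position: [0.5364, -0.0485, 0.0542]
ee_rot: [1.0, -0.028, 0.0, -0.0]
ft_force: [-0.6, -2.3, 0.3]
grip_width: -0.007
grasp_force: 1.2
```

>>> step_arm --pt "1 0 1 0 0 0 0" --pt "1 0.1 2 0 0 0 0" --pt "1 0.1 2 0 0 0 0"

```text
clock: 17.9
position: [0.5365, -0.0471, 0.0542]
ee_rot: [1.0, -0.028, 0.0, 0.0]
ft_force: [-0.3, -4.9, -0.1]
grip_width: -0.001
grasp_force: 2.2
```

>>> step_arm --pt "1 0 1 0 0 0 0" --pt "1 0 1 0 0 0 0" --pt "1 0 1 0 0 0 0"

```text
clock: 18.2
position: [0.5364, -0.0469, 0.0542]
ee_rot: [1.0, -0.028, 0.0, 0.001]
ft_force: [0.3, -8.0, 0.0]
grip_width: 0.001
grasp_force: 3.4
```

>>> step_arm --pt "1 0 1 0 0 0 0" --pt "1 0 1 0 0 0 0" --pt "1 0 1 0 0 0 0"

```text
clock: 18.5
position: [0.5364, -0.0468, 0.0542]
ee_rot: [1.0, -0.028, 0.0, 0.001]
ft_force: [0.8, -9.0, 0.2]
grip_width: 0.002
grasp_force: 4.6
```

>>> step_arm --pt "1 0 1 0 0 0 0" --pt "1 0 2 0 0 0 0" --pt "1 0 2 0 0 0 0"

```text
clock: 18.8
position: [0.5364, -0.0465, 0.0542]
ee_rot: [1.0, -0.029, 0.0, 0.002]
ft_force: [0.0, -15.6, -0.1]
grip_width: -0.004
grasp_force: 7.0
```

>>> step_arm --pt "1 -0.3 -8 0 0 0 0" --pt "1 -1 -20 0 0 0 0" --pt "1 -1 -20 30 0 0 0" --pt "1 -1 -20 70 0 0 0" --pt "1 -1 -60 100 0 0 0" --pt "1 -1 -100 100 0 0 0" --pt "1 -1 -100 100 0 0 0"

```text
clock: 19.5
position: [0.535, -0.1491, 0.1549]
ee_rot: [1.0, -0.031, 0.001, 0.001]
ft_force: [-0.5, -0.2, -0.6]
grip_width: 0.003
grasp_force: 0.0
```

Run:
```python
from pose import *
o=manip.get_obs();print(o["position"],o["ft_force"],o["clock"])
im,K,W=cam("scene");old=np.load("v6.npz")["im"]
print("plate",auto(im,K,W,0,0,0,.04))
t=np.array([.5447,.0838]);ex=np.array([.998,-.0615]);ey=np.array([.0615,.998])
g=cv2.cvtColor(im,cv2.COLOR_BGR2GRAY);g0=cv2.cvtColor(old,cv2.COLOR_BGR2GRAY)
for y in range(-160,-104,3): # brightness along the line of the tab's top edge
    p=proj(K,W,[*(t+ey*y/1000),.0625]);f=lambda G:int(cv2.getRectSubPix(G,(1,1),(float(p[0]),float(p[1])))[0,0]); print(y,f(g0),f(g),end="; ")
```

```text
[ 0.535  -0.1491  0.1549] [-0.4711 -0.1955 -0.585 ] 19.5
plate (array([0.0004, 0.0006]), np.float64(0.0016293754845614836), array([0.226 , 0.225 , 0.1314, 0.1701]))
-160 132 62; -157 135 63; -154 138 65; -151 142 66; -148 161 62; -145 171 88; -142 106 125; -139 56 117; -136 61 165; -133 46 189; -130 154 184; -127 208 183; -124 207 185; -121 204 175; -118 204 178; -115 203 162; -112 204 76; -109 204 62; -106 206 58;
```

The bar stopped hard at 15.6 N. The finger position puts the tab face at about -117 mm against -118 expected, and the image shows about 28 mm of travel. The plate is unmoved.

```bash
python3 -c "
from workcell import manip
print(manip.hand_in())"
```

```text
the job is handed in; nothing more can be done
None
```

The plate is over its four pins and pressed fully home (about 21 N read at the wrist), the lock bar is pushed to its hard stop through the keeper, and the job is handed in at about 19.5 s; no verdict came back, and I took no final check of the bystanders.

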